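Clear the sanding fixture and load it with the next castings

TASK

Set up the sanding fixture for the next batch: with the scraper block, wipe every resin chip off the fixture's face into its chip tray (do not touch the chips with the fingers), then lower the nest plate over the two dowels until it lies flush on the clean face. Stand the scraper upright back on its rubber mat, set every yellow casting from the bench flat in a nest of its own on the plate, and leave the sanding disc, the jar and the bottle where they are.

Things in the scene. Friction and masses are not known exactly. Their poses are not given: they have to be found in the camera images.
- fixture: Fixed sanding fixture: aluminium block 170 (x) x 220 (y) mm, 40 mm high, its flat top is the face; origin: centre of its underside on the bench; +x points to the chip tray on its edge. Blue side guards, 4 mm thick, centred at y = -112.5 and 112.5 mm, 48 mm high (8 above the face), x = -85 to 155 mm. The edge at x = -85 mm is open
- face (a point): Centre of the fixture's face, 40 mm above the bench; axes as the fixture's. Two steel dowels stand on the face at x = 0, y = -92 and 92 mm: 10 mm diameter, 23 mm tall, the last 5 mm coned
- tray (a point): Middle of the floor of the blue open chip tray, 4 mm above the bench; axes as the fixture's. The tray runs along the face's +x edge: inside, fixture x = 85 to 151 mm, y = -110 to 110 mm; its outer wall is 44 mm high, its ends are the side guards
- nest_plate: Loose dark brown plate 170 (x) x 210 (y) x 10 mm, 0.45 kg, four white-rimmed nests on top; origin: centre of its underside. Two through holes of 12.5 mm at x = 0, y = -92 and 92 mm. In the middle a red handle bar 60 mm long (x), 14 mm thick (y), 32 to 50 mm above the underside, on posts 10 x 12 mm at x = -24 and 24 mm. A half turn gives the same plate
- nest1 (a point): Middle of the floor of a nest in the plate (plate x = -46.5, y = -66 mm, 10 mm above its underside); the nest measures 69 (x) x 48 (y) mm inside, its white rim stands 5 mm above the floor and is 3 mm thick; axes as the plate's
- nest2 (a point): Middle of the floor of a nest in the plate (plate x = -46.5, y = 66 mm, 10 mm above its underside); the nest measures 69 (x) x 48 (y) mm inside, its white rim stands 5 mm above the floor and is 3 mm thick; axes as the plate's
- nest3 (a point): Middle of the floor of a nest in the plate (plate x = 46.5, y = -66 mm, 10 mm above its underside); the nest measures 69 (x) x 48 (y) mm inside, its white rim stands 5 mm above the floor and is 3 mm thick; axes as the plate's
- nest4 (a point): Middle of the floor of a nest in the plate (plate x = 46.5, y = 66 mm, 10 mm above its underside); the nest measures 69 (x) x 48 (y) mm inside, its white rim stands 5 mm above the floor and is 3 mm thick; axes as the plate's
- mat: Fixed black rubber mat on which the scraper stands, 70 (x) x 100 (y) x 4 mm; origin: centre of its underside on the bench
- scraper: Loose scraper block, 0.2 kg; origin: centre of its underside. Block 40 mm (x) x 70 mm (y) x 20 mm high with a flat steel sole; wooden handle on top, 18 mm thick (x), 56 mm long (y), from 19 to 64 mm above the sole. Either long side may scrape. It stands on its sole
- casting1: Loose yellow resin casting, two merged round-topped lobes with upright lower walls: 60 mm long (x), 40 mm wide (y), walls upright up to 26 mm, 40 mm high, 70 g; origin: centre of its flat underside. A half turn gives the same casting. May be absent
- casting2: Loose yellow resin casting, two merged round-topped lobes with upright lower walls: 60 mm long (x), 40 mm wide (y), walls upright up to 26 mm, 40 mm high, 70 g; origin: centre of its flat underside. A half turn gives the same casting. May be absent
- casting3: Loose yellow resin casting, two merged round-topped lobes with upright lower walls: 60 mm long (x), 40 mm wide (y), walls upright up to 26 mm, 40 mm high, 70 g; origin: centre of its flat underside. A half turn gives the same casting. May be absent
- chip1: Loose yellow resin chip, a block 15 (x) x 11 (y) x 8 mm with a nub of 3 mm, 10 g, lying on the fixture's face; origin: centre of its underside. May be absent
- chip2: Loose yellow resin chip, a block 15 (x) x 11 (y) x 8 mm with a nub of 3 mm, 10 g, lying on the fixture's face; origin: centre of its underside. May be absent
- chip3: Loose yellow resin chip, a block 15 (x) x 11 (y) x 8 mm with a nub of 3 mm, 10 g, lying on the fixture's face; origin: centre of its underside. May be absent
- chip4: Loose yellow resin chip, a block 15 (x) x 11 (y) x 8 mm with a nub of 3 mm, 10 g, lying on the fixture's face; origin: centre of its underside. May be absent
- chip5: Loose yellow resin chip, a block 15 (x) x 11 (y) x 8 mm with a nub of 3 mm, 10 g, lying on the fixture's face; origin: centre of its underside. May be absent
- chip6: Loose yellow resin chip, a block 15 (x) x 11 (y) x 8 mm with a nub of 3 mm, 10 g, lying on the fixture's face; origin: centre of its underside. May be absent
- chip7: Loose yellow resin chip, a block 15 (x) x 11 (y) x 8 mm with a nub of 3 mm, 10 g, lying on the fixture's face; origin: centre of its underside. May be absent
- chip8: Loose yellow resin chip, a block 15 (x) x 11 (y) x 8 mm with a nub of 3 mm, 10 g, lying on the fixture's face; origin: centre of its underside. May be absent
- sanding_disc: Bystander: pink sanding disc on a yellow pad, 90 mm across, 26 mm high, loose; origin: centre of its underside
- jar: Bystander: amber jar with a black cap, 60 mm across, 70 mm high, loose; origin: centre of its underside
- bottle: Bystander: white bottle with a red cap, 56 mm across, 100 mm high, loose; origin: centre of its underside
Things that resemble listed ones, but are neither listed nor needed, are in the scene too. Of the things shaped like the mat, the black one is meant.

How it is judged:
By the outcome, as a careful person would: the job done as asked, in the order asked, and still so for the second after the job is handed in, with the robot touching nothing.
Of casting1, casting2, casting3 only 2 to 3 are there at a start; the rules pass over those that are not, and their reading is None.
Of chip1, chip2, chip3, chip4, chip5, chip6, chip7, chip8 only 4 to 8 are there at a start; the rules pass over those that are not, and their reading is None.
At some moment in a run one of casting1, casting2, casting3 may be knocked a few centimetres aside while the robot is not near it.
Once in a run the grip may slacken for a moment while it holds something.
It also fails if it takes over 210 s, if anything falls off the work surface, if the arm or the gripper's body presses on something with over 40 N, if the wrist force passes 120 N, or if a joint passes its speed limit or range.

ROBOT

A 6-joint arm with a two-finger parallel gripper is mounted at the origin on the work surface. World frame = base frame: x ahead of the robot, y to its left, z up, the work surface at z = 0. Lengths are in m, angles in rad, forces in N, time in s.
With the tool pointing down it reaches from about 0.25 to 0.775 m from the base axis. Payload 4 kg.
Tool frame: the origin (TCP) lies midway between the tips of the shut fingers; the grasp point (between the pads) lies 19 mm behind it; z points along the fingers, x is the direction in which the jaws open and shut, and the axes are right-handed (so a half turn about z gives the same grasp; the last joint's range is limited). The gripper opens to 94 mm and grips with 3 to 60 N. Pads are 16 mm wide; open, the fingers measure 119 mm over their backs; the gripper's body (75 mm by 177 mm) begins 78 mm behind the grasp point.
Start: joints at [-1.305, 0.087, 1.371, -0, 1.684, -0.103], TCP at [0.198, -0.513, 0.206] pointing down, gripper open.
Joint ranges: [-3.1, 3.1], [-0.76, 2.03], [0.27, 2.55], [-1.08, 4.22], [0.17, 2.65], [-2.57, 2.57]. Speed limits (rad/s): [2.79, 2.79, 3.14, 3.14, 3.14, 3.14].

INTERFACE

Orientations are given as [roll, pitch, yaw] about the fixed x, y, z axes, in that order (R = Rz(yaw) Ry(pitch) Rx(roll)).
In Python, from bench import robot, eyes, close_job gives the robot as it stands.
- The arm moves only by the shell command python3 -m jog 'ROWS'. ROWS is JSON, a list of rows, each a list of 3 entries, a list of its own where there are three numbers: the turn, a rotation vector about the tool's x, y, z in degrees, then the shift along the tool's x, y, z in mm, then the closure, from -1 (fully open) to 1 (shut). In form: [[[wx, wy, wz], [x, y, z], claw], ...]. A call has 1 to 5 rows; each row is the pose to reach, as a shift and turn from the pose commanded when the call began, along the tool's axes at that moment; what a row does not reach only later rows make up. A row lasts 1/10 s, in which the tool goes at most 50 mm and 8.59 degrees, less where a joint would pass 70% of its speed; a pose out of reach is approached as far as the arm can. A call with a gripper value outside its range is refused whole. The fingers move at their own pace and stop on an object; the grip force is fixed at half the most. Time passes only in rows, so rows that repeat a pose let the fingers close. It gives the time, the measured TCP pose, the force and the opening at its end, in the units of the state.
- robot.get_obs(): the state, without advancing time (a new reading comes with each control period).
- eyes.snapshot(name): name is "scene" or "top" or "wrist"; returns (picture, depth): 400x640x3 uint8, red, green, blue; 400x640 float32, m along the optical axis (not along the pixel's ray), 0 where there is no reading.
- eyes.camera_params(name): a dict with "mtx" (3x3 intrinsics, pixels), "world_to_cam" (4x4, takes a point from world to camera coordinates). Camera axes: x right, y up, looking along -z (the intrinsics and any distortion apply to the point x, -y, -z); pixel columns grow to the right and rows downward; lengths in m; the calibration is good to about 2 mm. A picture is of the moment at which its call begins: read the wrist's pose just before it. camera_params takes no time and is no camera call; for the wrist camera it gives the pose at the moment of the call.
- close_job(): hands the job in, once; it reports no verdict.
The state is a dict: "time": time; "joint_positions": joint angles; "qvel": joint speeds; "joint_torque": joint torques, N m; "tool_pos": TCP position; "ee_rot": TCP orientation; "wrist_force": force on the tool from outside, world axes, zero at the start; "wrist_torque": the same for the moment, N m; "width": finger opening in m.
Only numpy, scipy, OpenCV 4.12 (cv2) and the standard library are available. Lean on these libraries where they do the work, as an engineer would, in place of code of your own. Each camera call takes 0.05 s, during which the arm holds its last target. There are 200 camera calls.

## Working session

There is one attempt and no reset: what is moved stays moved. The work goes in short steps, Python scripts to look and compute and a shell command to move; the robot and the scene stay as the last step left them, time stands still between calls to the robot, and variables do not carry over. Pictures are saved under pics/ and viewed, about 12 in all and at most 16, crops included, and the job is handed in when it is done.

```bash
mkdir -p pics; ls; cat > h.py <<'E'
import numpy as np, cv2
from bench import robot, eyes
from scipy.spatial.transform import Rotation as R
def snap(n, out=None):
    p=eyes.camera_params(n); im,d=eyes.snapshot(n)
    if out: cv2.imwrite(f'pics/{out}.png',im[:,:,::-1])
    return im,d,p
def cloud(d,p):
    K=np.array(p['mtx']);T=np.linalg.inv(np.array(p['world_to_cam']))
    v,u=np.mgrid[:400,:640]
    c=np.stack([(u-K[0,2])/K[0,0]*d,-(v-K[1,2])/K[1,1]*d,-d],-1)
    w=c@T[:3,:3].T+T[:3,3]; w[d==0]=np.nan
    return w
def ray(p,u,v,z):
    K=np.array(p['mtx']);T=np.linalg.inv(np.array(p['world_to_cam']))
    r=T[:3,:3]@np.array([(u-K[0,2])/K[0,0],-(v-K[1,2])/K[1,1],-1]);o=T[:3,3]
    return o+r*(z-o[2])/r[2]
def go(x,y,z,yaw_deg=None):
    "print shift in tool axes (mm) & turn about tool z needed so jaw axis x is at world angle yaw_deg"
    o=robot.get_obs();Rt=R.from_euler('xyz',o['ee_rot'])
    s=Rt.inv().apply(np.array([x,y,z])-o['tool_pos'])*1000
    m=Rt.as_matrix();a=np.degrees(np.arctan2(m[1,0],m[0,0]))
    t=None
    if yaw_deg is not None:
        t=-((yaw_deg-a+90)%180-90)  # tool z down
    print('shift',s.round(1),'jaw',a.round(1),'turn z',t,'q6',np.round(o['joint_positions'][5],2))
E
python3 - <<'E'
from h import *
o=robot.get_obs();print(o)
for n in('scene','top'):
    im,d,p=snap(n,n+'0');print(n,p, (d==0).mean())
    np.savez(f'{n}0.npz',im=im,d=d)
E
```

```text
pics
{'time': 0.0, 'joint_positions': array([-1.30511280e+00,  8.79769338e-02,  1.37224913e+00, -1.36991953e-05,
        1.68357737e+00, -1.03121964e-01]), 'qvel': array([-0.00075764, -0.00118256, -0.00059562, -0.00067657,  0.00061591,
        0.00016078]), 'joint_torque': array([ 2.26751348e-03, -3.40179420e+01, -3.02427793e+01,  7.20414030e-02,
        3.29855410e-02, -1.77439365e-04]), 'tool_pos': array([ 0.19811261, -0.51249888,  0.20429478]), 'ee_rot': array([-3.14137862e+00,  2.20043600e-03, -1.20199212e+00]), 'wrist_force': array([-1.04575587, -0.95171443,  0.55123195]), 'wrist_torque': array([ 0.07602319,  0.01287012, -0.0147785 ]), 'width': 0.09363474723523613}
scene {'mtx': array([[460.64516388,   0.        , 318.55409472],
       [  0.        , 460.64516388, 205.03448946],
       [  0.        ,   0.        ,   1.        ]]), 'world_to_cam': array([[ 0.12506147,  0.99183067, -0.02513052, -0.02696411],
       [-0.5428526 ,  0.0896068 ,  0.83503394,  0.24268942],
       [ 0.83046414, -0.0907884 ,  0.54962422, -1.54857818],
       [ 0.        ,  0.        ,  0.        ,  1.        ]])} 0.00392578125
top {'mtx': array([[408.3493226 ,   0.        , 323.4569746 ],
       [  0.        , 408.3493226 , 199.03985381],
       [  0.        ,   0.        ,   1.        ]]), 'world_to_cam': array([[ 0.01375499, -0.99933444,  0.03378577, -0.05243806],
       [ 0.99958853,  0.01459335,  0.02469429, -0.50892859],
       [-0.0251709 ,  0.0334322 ,  0.99912397, -1.21214758],
       [ 0.        ,  0.        ,  0.        ,  1.        ]])} 0.004
```

View pics/scene0.png

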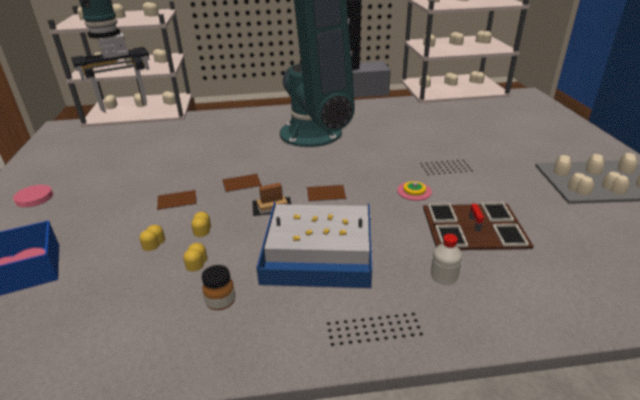

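View pics/top0.png

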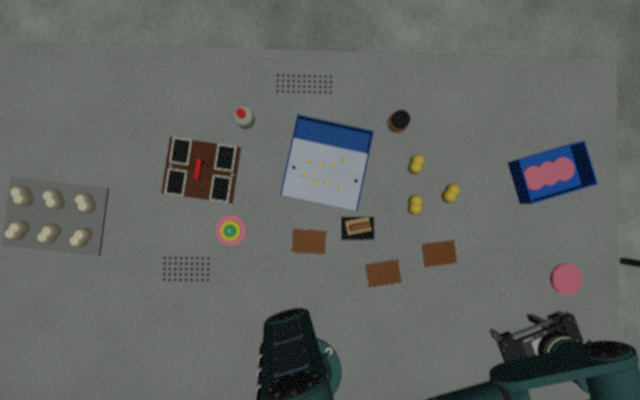

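The pictures show the fixture with about 8 chips (top px 325,170), the scraper on the black mat (358,228), three castings (415,163), (451,193), (415,205), the plate with its red handle (200,170), the jar (400,121) and the bottle (243,117).

```bash
cat > m.py <<'E'
from h import *
def rect(w,mask,name,zr=None,k=True):
    P=w[mask];P=P[~np.isnan(P[:,0])]
    if zr: P=P[(P[:,2]>zr[0])&(P[:,2]<zr[1])]
    (c,s,a)=cv2.minAreaRect((P[:,:2]*1000).astype(np.float32))
    if s[0]<s[1]: s=s[::-1];a+=90
    print(name,'c',np.round(c,1),'size',np.round(s,1),'long-axis deg',round((a+90)%180-90,1),'zmed',round(np.median(P[:,2])*1000,1),'n',len(P))
    return c,s,a
E
python3 - <<'E'
from m import *
z=np.load('top0.npz');im,d=z['im'],z['d'];p=eyes.camera_params('top');w=cloud(d,p)
hsv=cv2.cvtColor(im,cv2.COLOR_RGB2HSV);H,S,V=[hsv[:,:,i].astype(int) for i in range(3)]
def box(u0,u1,v0,v1):
    m=np.zeros(d.shape,bool);m[v0:v1,u0:u1]=1;return m
def blobs(m,name,amin=8,**k):
    n,l,st,_=cv2.connectedComponentsWithStats(m.astype(np.uint8))
    for i in range(1,n):
        if st[i,4]>=amin: rect(w,l==i,name+str(st[i,:2]),**k)
print('bench z',np.nanmedian(w[box(260,400,250,300)][:,2]),'face z',np.nanmedian(w[box(310,340,170,180)][:,2]))
rect(w,box(275,380,112,212)&(np.abs(w[:,:,2]-.042)<.006)&(S<60)&(V>120),'face')
rect(w,box(275,380,105,215)&(H>100)&(H<125)&(S>120),'blue')
yel=(H>18)&(H<35)&(S>90)&(V>90)
blobs(yel&box(280,375,140,210),'chip',2)
blobs(yel&box(395,480,140,230),'casting',20)
rect(w,box(150,250,125,210)&(S>90)&(w[:,:,2]>.004)&(w[:,:,2]<.02)&(H<20),'plate')
rect(w,box(150,250,130,210)&(w[:,:,2]>.035),'handle')
rect(w,box(190,210,150,190)&(S>150)&((H<6)|(H>174)),'red')
rect(w,box(335,380,210,245)&(w[:,:,2]>.05),'scr handle')
rect(w,box(335,380,210,245)&(w[:,:,2]>.016),'scr')
rect(w,box(335,380,213,245)&(V<60),'mat')
blobs((V<50)&box(285,370,150,195),'dowel',1)
v=cv2.resize(im[105:250,270:470,::-1],None,fx=4,fy=4,interpolation=2);cv2.imwrite('pics/crop0.png',v)
E
```

```text
bench z 0.0003423802192787928 face z 0.0397248451011627
face c [580.6 -45.8] size [221.3 170.4] long-axis deg 78.9 zmed 39.9 n 4041
blue c [700.5 -68.8] size [224.5  65.3] long-axis deg 79.2 zmed 4.5 n 1689
chip[307 159] c [620.6   0.9] size [8.7 6.2] long-axis deg -88.9 zmed 49.1 n 10
chip[342 159] c [ 623.9 -100.2] size [8.4 3.5] long-axis deg 85.5 zmed 48.2 n 8
chip[319 163] c [609.7 -33.8] size [8.3 6.3] long-axis deg 86.7 zmed 48.1 n 9
chip[332 164] c [608.  -71.2] size [9.  5.7] long-axis deg -81.4 zmed 48.8 n 9
chip[303 172] c [581.5  13.3] size [8.9 5.8] long-axis deg 1.0 zmed 48.2 n 11
chip[313 180] c [558.6 -15.8] size [8.9 5.8] long-axis deg 0.1 zmed 50.4 n 9
chip[326 180] c [558.6 -52.6] size [8.5 6.1] long-axis deg -44.2 zmed 48.7 n 9
chip[339 186] c [545.  -92.1] size [8.2 5.7] long-axis deg 42.9 zmed 48.3 n 8
casting[410 154] c [ 621.3 -319.8] size [65.5 35.8] long-axis deg -19.3 zmed 37.0 n 211
casting[444 184] c [ 535.3 -424.7] size [61.  35.7] long-axis deg -31.0 zmed 36.7 n 205
casting[410 195] c [ 499.2 -316.9] size [59.2 36. ] long-axis deg -12.7 zmed 37.1 n 207
plate c [591.4 319.4] size [207.8 164. ] long-axis deg 82.4 zmed 9.5 n 1511
handle c [589.4 319.2] size [58.5 15.2] long-axis deg -6.9 zmed 48.4 n 124
red c [594.6 325.8] size [67.1 29.5] long-axis deg -6.9 zmed 47.7 n 146
scr handle c [ 431.4 -147.1] size [56.2 18.2] long-axis deg -77.9 zmed 67.3 n 131
scr c [ 446.1 -143.9] size [70.1 70. ] long-axis deg 12.6 zmed 26.8 n 332
mat c [ 424.3 -148.8] size [94.6 66.1] long-axis deg -89.3 zmed 4.0 n 310
```

View pics/crop0.png

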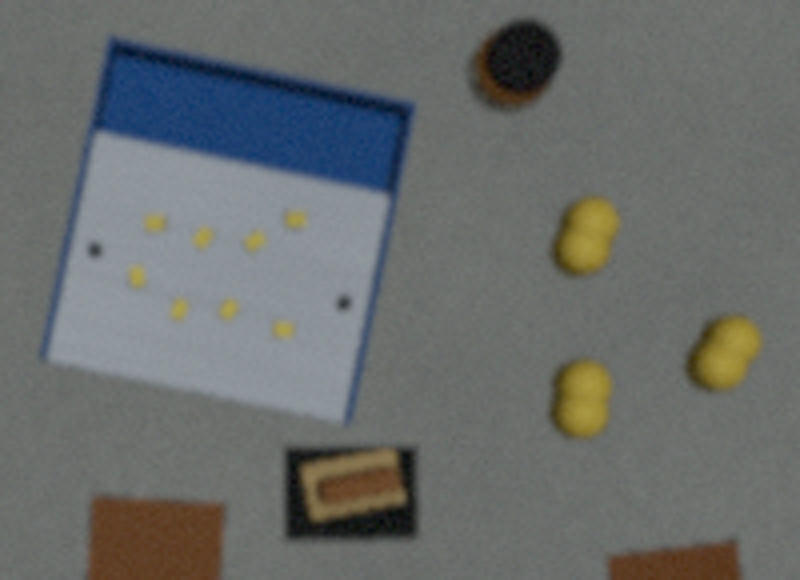

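```bash
python3 -c "
from h import *
go(.4314,-.147,.204,12.1)"
```

```text
shift [-256.9 -349.3    1. ] jaw -68.9 turn z -80.97062965948976 q6 -0.1
```

```bash
python3 -m jog '[[[0,0,-8],[-26,-35,0],-1],[[0,0,-16],[-52,-70,0],-1],[[0,0,-24],[-78,-105,0],-1],[[0,0,-32],[-104,-140,0],-1],[[0,0,-40],[-128,-175,0],-1]]'; python3 -c "
from h import *
go(.4314,-.147,.115,12.1)"
```

```text
time: 0.6
tool_pos: [0.3157, -0.3287, 0.205]
ee_rot: [-3.141, 0.001, -0.499]
wrist_force: [-0.1, -0.2, 0.4]
width: 0.0937
shift [  14.7 -214.9   90.1] jaw -28.6 turn z -40.66779974459601 q6 -0.43
```

```bash
python3 -m jog '[[[0,0,-8],[3,-43,18],0.2],[[0,0,-16],[6,-86,36],0.2],[[0,0,-24],[9,-129,54],0.2],[[0,0,-32],[12,-172,72],0.2],[[0,0,-40.7],[14.7,-215,90],0.2]]'; python3 -c "
from h import *
go(.4314,-.147,.032,12.1)
im,d,p=snap('wrist','w1')
from m import *
w=cloud(d,p);hsv=cv2.cvtColor(im,cv2.COLOR_RGB2HSV)
rect(w,(np.abs(w[:,:,2]-.067)<.006),'handle top')
o=robot.get_obs();print(o['tool_pos'],o['width'])
"
```

```text
time: 1.1
tool_pos: [0.4324, -0.1476, 0.1145]
ee_rot: [3.141, 0.0, 0.211]
wrist_force: [1.3, -0.8, -0.3]
width: 0.0572
shift [-0.9 -0.8 82.5] jaw 12.1 turn z -0.03251403147530141 q6 -0.66
handle top c [537.8 -86.2] size [273.3 110. ] long-axis deg 43.4 zmed 66.0 n 1444
[ 0.43323943 -0.1412045   0.11103159] 0.05365674293281821
```

View pics/w1.png

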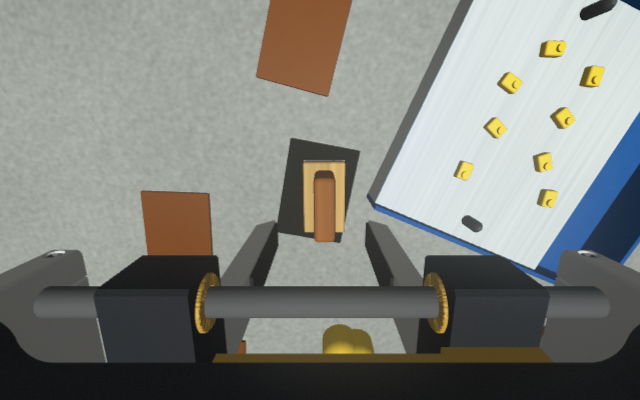

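The wrist view shows the scraper at px (324,205), between the fingers, and the fixture edge close on the right.

```bash
python3 - <<'E'
from m import *
im,d,p=snap('wrist');o=robot.get_obs();print(o['tool_pos'],o['width'],p['world_to_cam'][:3])
w=cloud(d,p);m=np.zeros(d.shape,bool);m[165:245,305:345]=1
rect(w,m&(np.abs(w[:,:,2]-.067)<.005),'handle top')
m[:]=0;m[130:200,450:630]=1
b=w[np.abs(w[:,:,2]-.04)<.003];print('face zmed',np.median(b[:,2]))
go(.4314,-.147,.032,12.1)
E
```

```text
[ 0.43168115 -0.14430336  0.11201958] 0.0493660959934936 [[ 0.97565872  0.21928873 -0.00158587 -0.39039555]
 [-0.21360464  0.94868276 -0.23318248  0.22725983]
 [-0.04962981  0.22784527  0.9724317  -0.243679  ]]
handle top c [ 432.9 -142.3] size [49.5 17.9] long-axis deg -77.8 zmed 66.1 n 1291
face zmed 0.038430693667043436
shift [-0.5  3.  80. ] jaw 12.2 turn z 0.1187949282209928 q6 -0.66
```

```bash
python3 -m jog '[[[0,0,0],[1,1,40],0.2],[[0,0,0],[1,1,80],0.2],[[0,0,0],[1,1,80],0.2]]'; python3 -m jog '[[[0,0,0],[0,0,0],1],[[0,0,0],[0,0,0],1],[[0,0,0],[0,0,0],1],[[0,0,0],[0,0,0],1],[[0,0,0],[0,0,0],1]]';python3 -m jog '[[[0,0,0],[0,0,0],1],[[0,0,0],[0,0,0],1],[[0,0,0],[0,0,-25],1],[[0,0,0],[0,0,-70],1],[[0,0,0],[0,0,-70],1]]'
python3 - <<'E'
from h import *
for x,y in((-70,45),):
    c,s=np.cos(np.radians(-10.9)),np.sin(np.radians(-10.9))
    X=.5806+(c*x-s*y)/1e3;Y=-.0458+(s*x+c*y)/1e3
    print(X,Y);go(X,Y,.12,-10.9)
for i in range(3): print(robot.get_obs()['tool_pos'])
E
```

```text
time: 1.5
tool_pos: [0.4284, -0.1485, 0.0301]
ee_rot: [-3.134, 0.01, 0.203]
wrist_force: [-0.9, 0.4, -0.3]
width: 0.0373
time: 2.0
tool_pos: [0.4351, -0.1514, 0.0381]
ee_rot: [3.138, -0.004, 0.204]
wrist_force: [1.6, -1.4, 5.8]
width: 0.0182
time: 2.5
tool_pos: [0.4369, -0.1519, 0.1119]
ee_rot: [3.134, -0.01, 0.205]
wrist_force: [1.1, 0.3, -1.1]
width: 0.018
0.5203721850457941 0.011624823080632347
shift [ 115.1 -143.1   -8.1] jaw 11.7 turn z 22.62986997639304 q6 -0.66
[ 0.43685827 -0.15189202  0.11186024]
[ 0.43685827 -0.15189202  0.11186024]
[ 0.43685827 -0.15189202  0.11186024]
```

```bash
python3 -m jog '[[[0,0,7],[30,-36,0],1],[[0,0,14],[60,-72,0],1],[[0,0,20],[88,-108,0],1],[[0,0,22.6],[115,-143,0],1],[[0,0,22.6],[115,-143,0],1]]'; python3 -m jog '[[[0,0,0],[0,0,0],1],[[0,0,0],[0,0,0],1]]'; python3 - <<'E'
from m import *
go(.5203721850457941,.011624823080632347,.106,-10.9)
im,d,p=snap('top');w=cloud(d,p)
o=robot.get_obs();go(.5203721850457941,.011624823080632347,.106,-10.9)
im,d,p=snap('scene','s1')
E
```

```text
time: 3.0
tool_pos: [0.5175, 0.0179, 0.1043]
ee_rot: [-3.139, 0.001, -0.184]
wrist_force: [-1.0, -1.2, -1.6]
width: 0.0177
time: 3.2
tool_pos: [0.5159, 0.0125, 0.1046]
ee_rot: [3.141, 0.002, -0.19]
wrist_force: [0.3, -0.5, -0.7]
width: 0.0183
shift [ 4.6  0.  -1.4] jaw -10.9 turn z 0.0022842045985242976 q6 0.11
shift [ 4.4 -0.3 -1.2] jaw -10.9 turn z -0.04770337142801395 q6 0.11
```

View pics/s1.png

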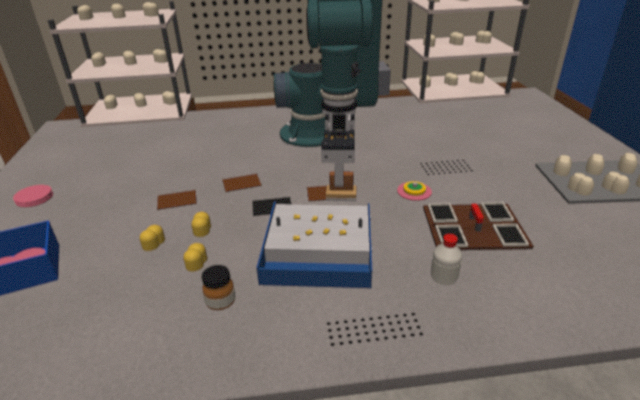

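The scraper is held level above the near edge of the face, with all chips ahead of it. Next I lower it and feel for contact.

```bash
python3 -m jog '[[[0,0,0],[3,0,24],1],[[0,0,0],[3,0,24],1],[[0,0,0],[3,0,28],1],[[0,0,0],[3,0,28],1]]';python3 -m jog '[[[0,0,0],[0,0,2],1],[[0,0,0],[0,0,2],1]]';python3 -m jog '[[[0,0,0],[0,0,2],1],[[0,0,0],[0,0,2],1]]';python3 -m jog '[[[0,0,0],[0,0,2],1],[[0,0,0],[0,0,2],1]]'
```

```text
time: 3.7
tool_pos: [0.5195, 0.0122, 0.0777]
ee_rot: [3.141, 0.0, -0.191]
wrist_force: [0.2, 0.2, -2.0]
width: 0.018
time: 3.9
tool_pos: [0.5199, 0.0126, 0.0759]
ee_rot: [-3.142, -0.001, -0.19]
wrist_force: [0.7, 0.1, -2.0]
width: 0.0179
time: 4.1
tool_pos: [0.5203, 0.0127, 0.0741]
ee_rot: [-3.141, -0.002, -0.19]
wrist_force: [-0.7, 1.5, 0.1]
width: 0.0177
time: 4.3
tool_pos: [0.5204, 0.0128, 0.0741]
ee_rot: [-3.141, -0.002, -0.19]
wrist_force: [-3.0, 1.8, 9.5]
width: 0.0175
```

```bash
python3 -m jog '[[[0,0,0],[15,0,0],1],[[0,0,0],[30,0,0],1],[[0,0,0],[45,0,0],1],[[0,0,0],[60,0,0],1],[[0,0,0],[75,0,0],1]]';python3 -m jog '[[[0,0,0],[15,0,0],1],[[0,0,0],[30,0,0],1],[[0,0,0],[45,0,0],1],[[0,0,0],[60,0,0],1],[[0,0,0],[73,0,0],1]]';python3 -m jog '[[[0,0,0],[0,0,0],1],[[0,0,0],[0,0,-15],1],[[0,0,0],[0,0,-34],1],[[0,0,0],[-45,0,-34],1],[[0,0,0],[-90,0,-34],1]]'
python3 - <<'E'
from m import *
im,d,p=snap('top','t1');w=cloud(d,p)
E
```

```text
time: 4.8
tool_pos: [0.5936, -0.0011, 0.0741]
ee_rot: [-3.141, 0.0, -0.189]
wrist_force: [-5.3, 2.0, 10.3]
width: 0.018
time: 5.3
tool_pos: [0.6654, -0.0151, 0.0741]
ee_rot: [3.142, -0.0, -0.19]
wrist_force: [-4.5, 0.8, 8.4]
width: 0.0176
time: 5.8
tool_pos: [0.5765, 0.0017, 0.1059]
ee_rot: [-3.142, -0.001, -0.19]
wrist_force: [0.4, -0.2, -1.6]
width: 0.0177
```

View pics/t1.png

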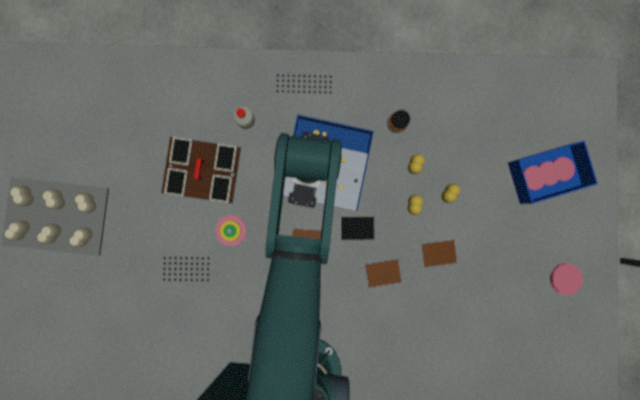

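Chips from the first lane lie in the tray (px 315,135). The other lanes follow.

```bash
python3 -m jog '[[[0,0,0],[-30,45,0],1],[[0,0,0],[-60,90,0],1],[[0,0,0],[-60,90,0],1],[[0,0,0],[-60,90,20],1],[[0,0,0],[-60,90,33],1]]';python3 -m jog '[[[0,0,0],[0,0,1],1],[[0,0,0],[0,0,1],1]]';python3 -m jog '[[[0,0,0],[15,0,0],1],[[0,0,0],[30,0,0],1],[[0,0,0],[45,0,0],1],[[0,0,0],[60,0,0],1],[[0,0,0],[75,0,0],1]]';python3 -m jog '[[[0,0,0],[15,0,0],1],[[0,0,0],[30,0,0],1],[[0,0,0],[45,0,0],1],[[0,0,0],[60,0,0],1],[[0,0,0],[75,0,0],1]]';python3 -m jog '[[[0,0,0],[0,0,0],1],[[0,0,0],[0,0,-15],1],[[0,0,0],[0,0,-34],1],[[0,0,0],[-45,0,-34],1],[[0,0,0],[-90,0,-34],1]]'
python3 -m jog '[[[0,0,0],[-30,-30,0],1],[[0,0,0],[-60,-45,0],1],[[0,0,0],[-60,-45,0],1],[[0,0,0],[-60,-45,20],1],[[0,0,0],[-60,-45,33],1]]';python3 -m jog '[[[0,0,0],[0,0,1],1],[[0,0,0],[0,0,1],1]]';python3 -m jog '[[[0,0,0],[15,0,0],1],[[0,0,0],[30,0,0],1],[[0,0,0],[45,0,0],1],[[0,0,0],[60,0,0],1],[[0,0,0],[75,0,0],1]]';python3 -m jog '[[[0,0,0],[15,0,0],1],[[0,0,0],[30,0,0],1],[[0,0,0],[45,0,0],1],[[0,0,0],[60,0,0],1],[[0,0,0],[75,0,0],1]]';python3 -m jog '[[[0,0,0],[0,0,0],1],[[0,0,0],[0,0,-15],1],[[0,0,0],[0,0,-34],1],[[0,0,0],[-45,0,-44],1],[[0,0,0],[-90,0,-54],1]]'
python3 -c "
from h import *
go(.4335,-.148,.125,12.1)"
```

```text
time: 6.35
tool_pos: [0.501, -0.0755, 0.0728]
ee_rot: [-3.141, -0.001, -0.191]
wrist_force: [-7.3, 0.2, 39.4]
width: 0.0179
time: 6.55
tool_pos: [0.5013, -0.0754, 0.0722]
ee_rot: [3.141, -0.0, -0.189]
wrist_force: [-2.0, -1.2, 3.9]
width: 0.0178
time: 7.05
tool_pos: [0.5748, -0.0887, 0.0723]
ee_rot: [-3.141, 0.002, -0.189]
wrist_force: [-3.7, 1.9, 6.2]
width: 0.0175
time: 7.55
tool_pos: [0.6486, -0.1028, 0.0723]
ee_rot: [-3.141, 0.001, -0.189]
wrist_force: [-3.6, 0.1, 5.9]
width: 0.0177
time: 8.05
tool_pos: [0.5592, -0.0863, 0.1057]
ee_rot: [-3.142, 0.0, -0.189]
wrist_force: [-0.1, -0.5, -1.6]
width: 0.018
time: 8.55
tool_pos: [0.5091, -0.0311, 0.0721]
ee_rot: [3.141, -0.0, -0.189]
wrist_force: [-0.2, 1.8, 7.8]
width: 0.0179
time: 8.75
tool_pos: [0.5093, -0.0314, 0.0711]
ee_rot: [3.141, 0.001, -0.19]
wrist_force: [0.1, 0.8, -1.8]
width: 0.0174
time: 9.25
tool_pos: [0.5834, -0.0457, 0.0711]
ee_rot: [3.141, 0.001, -0.19]
wrist_force: [-1.2, 0.2, -0.3]
width: 0.018
time: 9.75
tool_pos: [0.657, -0.0599, 0.0711]
ee_rot: [3.141, 0.001, -0.19]
wrist_force: [-0.9, -0.0, 0.9]
width: 0.0179
time: 10.25
tool_pos: [0.5672, -0.0424, 0.126]
ee_rot: [3.142, 0.001, -0.19]
wrist_force: [0.3, -0.1, -1.8]
width: 0.018
shift [-111.3  128.9    1.1] jaw -10.9 turn z -22.992061243403413 q6 0.02
```

```bash
python3 -m jog '[[[0,0,-6],[-28,32,0],1],[[0,0,-12],[-56,64,0],1],[[0,0,-18],[-84,97,0],1],[[0,0,-23],[-111,129,0],1],[[0,0,-23],[-111,129,0],1]]'; python3 - <<'E'
from m import *
im,d,p=snap('scene');a=cv2.resize(im[160:300,120:400],None,fx=2.8,fy=2.8)
im2,d,p=snap('top','t2');w=cloud(d,p)
b=cv2.resize(im2[105:250,270:470],None,fx=2.8,fy=2.8)
h=max(a.shape[0],b.shape[0])
f=lambda i:cv2.copyMakeBorder(i,0,0,0,max(0,784-i.shape[1]),cv2.BORDER_CONSTANT)
o=np.vstack([f(a),f(b)]);o=cv2.resize(o,None,fx=.74,fy=.74);print(o.shape);cv2.imwrite('pics/c2.png',o[:,:,::-1])
go(.4335,-.148,.125,12.1)
E
```

```text
time: 10.75
tool_pos: [0.4311, -0.1502, 0.1263]
ee_rot: [3.14, 0.001, 0.208]
wrist_force: [0.7, 0.3, -1.9]
width: 0.0181
(591, 580, 3)
shift [-0.8 -0.5  1.5] jaw 12.0 turn z -0.12995791382820698 q6 -0.66
```

View pics/c2.png

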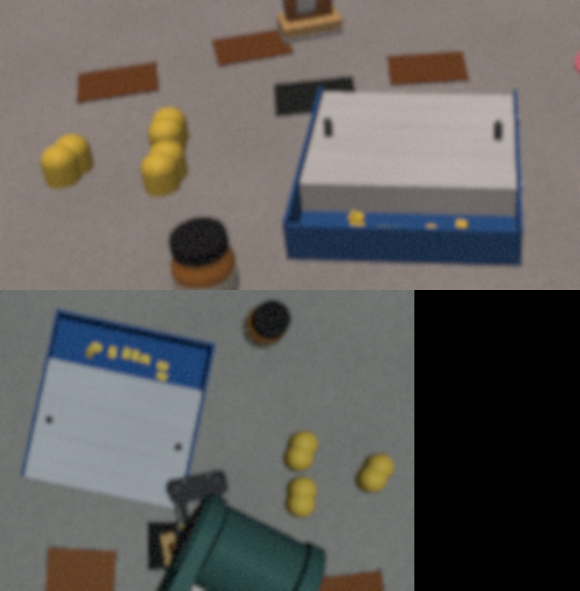

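The face is clean: all yellow chips lie in the tray (top crop px 90–165, 350–370). One casting has been knocked to (300,450) in the crop. Now the scraper goes back on its mat.

```bash
python3 -m jog '[[[0,0,0],[-4,0,40],1],[[0,0,0],[-4,0,80],1],[[0,0,0],[-4,0,88],1],[[0,0,0],[-4,0,90],1],[[0,0,0],[-4,0,90],1]]'; python3 -m jog '[[[0,0,0],[0,0,2],1],[[0,0,0],[0,0,2],1]]'; 
```

```text
time: 11.35
tool_pos: [0.432, -0.1486, 0.0362]
ee_rot: [3.141, -0.001, 0.213]
wrist_force: [1.3, 0.5, -1.3]
width: 0.0175
time: 11.55
tool_pos: [0.4325, -0.1493, 0.035]
ee_rot: [3.14, -0.003, 0.212]
wrist_force: [1.0, 0.1, 1.2]
width: 0.0177
```

```bash
python3 -m jog '[[[0,0,0],[0,0,0.5],1],[[0,0,0],[0,0,0.5],0.2],[[0,0,0],[0,0,0.5],0.2],[[0,0,0],[0,0,0.5],0.2],[[0,0,0],[0,0,0.5],0.2]]';  python3 -m jog '[[[0,0,0],[0,0,-20],0.2],[[0,0,0],[0,0,-60],0.2],[[0,0,0],[0,0,-100],0.2],[[0,0,0],[0,0,-140],0.2],[[0,0,0],[0,0,-165],0.2]]'; python3 - <<'E'
from m import *
go(.590,.319,.200,83.1)
E
```

```text
time: 12.05
tool_pos: [0.4306, -0.149, 0.0327]
ee_rot: [-3.141, 0.001, 0.212]
wrist_force: [-0.4, -0.5, -0.2]
width: 0.0378
time: 12.55
tool_pos: [0.4317, -0.1495, 0.2014]
ee_rot: [3.139, -0.003, 0.212]
wrist_force: [-0.0, -0.7, -0.1]
width: 0.0375
shift [ 253.1 -424.8    1. ] jaw 12.1 turn z -70.97850198112508 q6 -0.67
```

```bash
python3 -m jog '[[[0,0,-7],[25,-42,0],0.2],[[0,0,-14],[50,-84,0],0],[[0,0,-21],[75,-126,0],0],[[0,0,-28],[100,-168,0],0],[[0,0,-35],[125,-210,0],0]]'; python3 - <<'E'
from m import *
go(.590,.319,.140,83.1)
im,d,p=snap('top');w=cloud(d,p)
def box(u0,u1,v0,v1):
    m=np.zeros(d.shape,bool);m[v0:v1,u0:u1]=1;return m
rect(w,box(335,380,210,245)&(w[:,:,2]>.05),'scr handle')
hsv=cv2.cvtColor(im,cv2.COLOR_RGB2HSV);H,S,V=[hsv[:,:,i].astype(int) for i in range(3)]
rect(w,box(335,380,213,245)&(V<60),'mat')
E
```

```text
time: 13.05
tool_pos: [0.5093, 0.0843, 0.1979]
ee_rot: [3.141, 0.0, 0.827]
wrist_force: [0.1, -0.4, 0.1]
width: 0.0472
shift [227.4 -99.5  57.8] jaw 47.4 turn z -35.70328499269195 q6 -0.77
scr handle c [ 438.7 -148.4] size [64.9 49.6] long-axis deg -22.7 zmed 67.3 n 132
mat c [ 424.6 -148.8] size [94.1 65.6] long-axis deg -88.8 zmed 4.0 n 288
```

```bash
python3 -m jog '[[[0,0,-7],[45,-20,12],0],[[0,0,-14],[90,-40,24],0],[[0,0,-21],[135,-60,36],0],[[0,0,-28],[180,-80,48],0],[[0,0,-35.7],[227,-99.5,58],0]]'; python3 -m jog '[[[0,0,0],[0,0,0],0],[[0,0,0],[0,0,0],0]]'; python3 - <<'E'
from m import *
im,d,p=snap('wrist','w2');w=cloud(d,p)
hsv=cv2.cvtColor(im,cv2.COLOR_RGB2HSV);H,S,V=[hsv[:,:,i].astype(int) for i in range(3)]
red=((H<6)|(H>174))&(S>150)&(V>60)&(np.abs(w[:,:,2]-.049)<.006)
m=cv2.morphologyEx(red.astype(np.uint8),cv2.MORPH_OPEN,np.ones((3,3)));print(cv2.boundingRect(m))
rect(w,m>0,'bar')
br=(S>90)&(H<20)&(V<150)&(np.abs(w[:,:,2]-.009)<.006);rect(w,br,'plate')
go(.590,.319,.022,83.1)
E
```

```text
time: 13.6
tool_pos: [0.589, 0.3138, 0.1396]
ee_rot: [-3.141, 0.001, 1.45]
wrist_force: [0.2, -1.0, 0.6]
width: 0.047
time: 13.8
tool_pos: [0.5884, 0.3126, 0.1386]
ee_rot: [-3.139, 0.003, 1.446]
wrist_force: [0.3, -0.6, 1.5]
width: 0.0473
(324, 172, 15, 61)
bar c [591.6 321.3] size [60.1 13.2] long-axis deg -7.0 zmed 48.2 n 834
plate c [548.2 211.4] size [471.6 213.4] long-axis deg 68.3 zmed 8.4 n 13803
shift [  7.5   0.4 118.2] jaw 82.8 turn z -0.3258669687406268 q6 -1.04
```

View pics/w2.png

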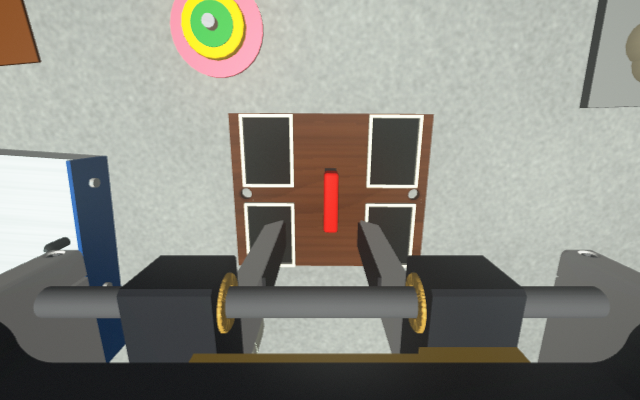

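```bash
python3 -m jog '[[[0,0,0],[8.3,1,40],0],[[0,0,0],[8.3,1,80],0],[[0,0,0],[8.3,1,116],0],[[0,0,0],[8.3,1,116],0],[[0,0,0],[8.3,1,116],0]]'; python3 -m jog '[[[0,0,0],[0,0,0],1],[[0,0,0],[0,0,0],1],[[0,0,0],[0,0,0],1],[[0,0,0],[0,0,0],1],[[0,0,0],[0,0,0],1]]';python3 -m jog '[[[0,0,0],[0,0,0],1],[[0,0,0],[0,0,0],1],[[0,0,0],[0,0,-20],1],[[0,0,0],[0,0,-50],1],[[0,0,0],[0,0,-90],1]]';python3 -m jog '[[[0,0,0],[0,0,-30],1],[[0,0,0],[0,0,-35],1],[[0,0,0],[0,0,-35],1],[[0,0,0],[0,0,-35],1]]'
python3 - <<'E'
from m import *
im,d,p=snap('wrist','w3');w=cloud(d,p)
im,d,p=snap('scene','s3')
go(.5806,-.0458,.147,79.1)
E
```

```text
time: 14.35
tool_pos: [0.5913, 0.3191, 0.0262]
ee_rot: [3.141, -0.0, 1.444]
wrist_force: [0.3, -0.2, 0.7]
width: 0.047
time: 14.85
tool_pos: [0.5914, 0.3209, 0.0258]
ee_rot: [3.14, -0.001, 1.446]
wrist_force: [0.9, 0.3, 2.1]
width: 0.0136
time: 15.35
tool_pos: [0.5882, 0.3191, 0.11]
ee_rot: [-3.132, 0.006, 1.446]
wrist_force: [0.7, 1.0, -3.5]
width: 0.0137
time: 15.75
tool_pos: [0.5895, 0.3198, 0.1459]
ee_rot: [-3.136, 0.003, 1.446]
wrist_force: [-0.1, -0.3, -4.1]
width: 0.014
shift [-3.638e+02  3.690e+01 -1.000e-01] jaw 82.8 turn z 3.725407047082456 q6 -1.03
```

View pics/w3.png

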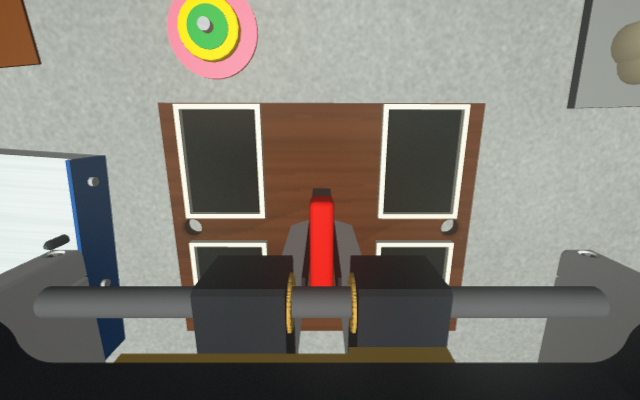

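The plate is held level with its holes at px (195,226) and (448,226). One dowel shows at the left edge (57,243).

```bash
python3 - <<'E'
from m import *
im,d,p=snap('wrist');w=cloud(d,p);o=robot.get_obs();print('tcp',o['tool_pos'],o['ee_rot'])
P=w[130:190,290:350].reshape(-1,3);zt=np.nanmedian(P[:,2]);print('plate top z left,mid,right',[np.nanmedian(w[a:b,c:e,2]).round(4) for a,b,c,e in((120,200,163,172),(130,190,290,350),(120,200,473,478))])
g=cv2.cvtColor(im,cv2.COLOR_RGB2GRAY)
ex=[]
for (u,v) in((195,226),(448,226)):
    r=im[v-14:v+14,u-14:u+14].astype(int);sat=r.max(2)-r.min(2)
    m=(sat<25)
    n,l,st,ct=cv2.connectedComponentsWithStats(m.astype(np.uint8));i=l[14,14] or 1+np.argmax(st[1:,4])
    c=ct[i]+[u-14,v-14];print('hole px',c,st[i]);q=ray(p,*c,zt);ex.append(q);print(q.round(4))
dv=ex[1]-ex[0];print('mid',((ex[0]+ex[1])/2).round(4),'dist',np.linalg.norm(dv),'ang',np.degrees(np.arctan2(dv[1],dv[0])))
# dowel in wrist at left: top point
m=(g[225:262,30:90]<75);n,l,st,ct=cv2.connectedComponentsWithStats(m.astype(np.uint8));print(st,ct+[30,225])
print('raw dowel cloud',np.nanmedian(w[236:246,55:66].reshape(-1,3),0))
# dowels from first top picture
z=np.load('top0.npz');im,d=z['im'],z['d'];p=eyes.camera_params('top')
g=cv2.cvtColor(im,cv2.COLOR_RGB2GRAY).astype(float)
D=[]
for u,v in((270+95/4,105+249/4),(270+344/4,105+302/4)):
    u,v=int(u),int(v);r=g[v-5:v+6,u-5:u+6];wt=np.clip(np.median(r)-15-r,0,None)
    vv,uu=np.mgrid[v-5:v+6,u-5:u+6];c=(uu*wt).sum()/wt.sum(),(vv*wt).sum()/wt.sum()
    q=ray(p,*c,.054);D.append(q);print('dowel',np.round(c,2),q.round(4))
dv=D[0]-D[1];print('mid',(D[0]+D[1])/2,np.linalg.norm(dv),np.degrees(np.arctan2(dv[1],dv[0])))
cv2.imwrite('pics/cr3.png',cv2.resize(cv2.imread('pics/w3.png')[140:300,0:160],None,fx=3.5,fy=3.5))
E
```

```text
tcp [0.58972166 0.3198734  0.14635646] [-3.13677105e+00  3.04038181e-03  1.44560532e+00]
plate top z left,mid,right [np.float64(0.129), np.float64(0.1289), np.float64(0.1282)]
hole px [192.82629108 226.72769953] [  4   7  17  16 213]
[0.5776 0.2292 0.1289]
hole px [448.90640394 226.87192118] [  7   7  17  16 203]
[0.6    0.4095 0.1289]
mid [0.5888 0.3194 0.1289] dist 0.18171486702347797 ang 82.8902446675991
[[   0    0   54   37 1686]
 [  48    0   12   37  338]
 [  15   10   24   15  187]
 [  17   30    6    2    9]] [[ 54.80071174 243.41043891]
 [ 84.78402367 241.12130178]
 [ 56.64171123 242.0855615 ]
 [ 49.66666667 255.66666667]]
raw dowel cloud [0.59862049 0.05037896 0.04733647]
dowel [292.7  166.61] [0.6002 0.0459 0.054 ]
dowel [356.45 180.9 ] [ 0.5621 -0.1381  0.054 ]
mid [ 0.58117026 -0.04606759  0.054     ] 0.1879118262290557 78.29750185359408
```

View pics/cr3.png

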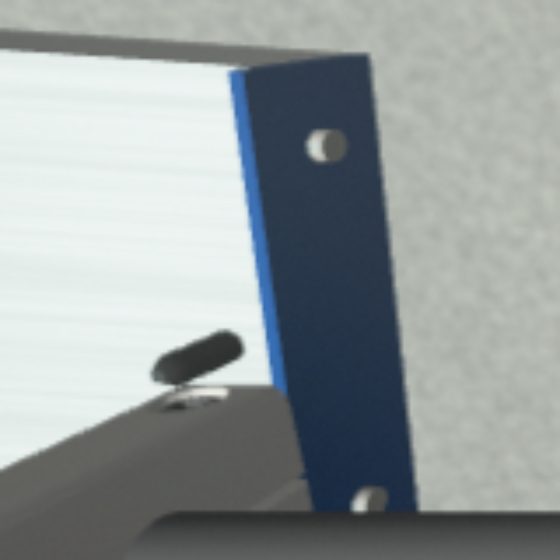

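```bash
python3 - <<'E'
from m import *
p=eyes.camera_params('wrist')
for (a,b,z) in((228,349,.040),(166,371,.061),(197,360,.0505)): print(ray(p,a/3.5,140+b/3.5,z).round(4))
E
```

```text
[0.6017 0.0472 0.04  ]
[0.5999 0.0486 0.061 ]
[0.6009 0.0475 0.0505]
```

```bash
python3 -m jog '[[[0,0,0],[-30,3,0],1],[[0,0,0],[-70,7,0],1],[[0,0,0],[-110,11,0],1],[[0,0,0],[-150,15,0],1],[[0,0,0],[-190,19,0],1]]'; python3 -m jog '[[[0,0,1],[-40,4,0],1],[[0,0,2],[-80,8,0],1],[[0,0,3],[-120,12,0],1],[[0,0,3.8],[-155,16,0],1],[[0,0,3.8],[-170,17,0],1]]'; python3 -m jog '[[[0,0,0],[0,0,0],1],[[0,0,0],[0,0,0],1],[[0,0,0],[0,0,0],1]]';python3 -c "
from h import *
go(.5832,-.044,.146,79.0)
print(robot.get_obs()['ee_rot'])"
```

```text
time: 16.4
tool_pos: [0.5852, 0.128, 0.1483]
ee_rot: [-3.139, 0.001, 1.446]
wrist_force: [0.5, 0.3, -3.7]
width: 0.0137
time: 16.9
tool_pos: [0.5809, -0.0445, 0.1485]
ee_rot: [-3.14, 0.002, 1.376]
wrist_force: [0.9, 0.2, -3.8]
width: 0.0136
time: 17.2
tool_pos: [0.5817, -0.0396, 0.1495]
ee_rot: [-3.141, -0.001, 1.381]
wrist_force: [-0.2, 0.3, -4.7]
width: 0.0138
shift [-4.   2.3  3.5] jaw 79.1 turn z 0.1289208324521809 q6 -1.55
[-3.14082722e+00 -8.26700509e-04  1.38106020e+00]
```

```bash
python3 -m jog '[[[0,0,0],[-2,1,20],1],[[0,0,0],[-4,2,40],1],[[0,0,0],[-4,2,53],1],[[0,0,0],[-4,2,53],1],[[0,0,0],[-4,2,53],1]]'; python3 -m jog '[[[0,0,0],[0,0,0],1],[[0,0,0],[0,0,0],1]]';python3 - <<'E'
from m import *
go(.5832,-.044,.146,79.0)
a,d,p=snap('wrist','w4');b,d,p=snap('scene','s4')
b=cv2.resize(b[170:300,230:400],None,fx=4,fy=4)
cv2.imwrite('pics/c4.png',b[:,:,::-1]); 
E
```

```text
time: 17.7
tool_pos: [0.5831, -0.0448, 0.0971]
ee_rot: [3.142, -0.0, 1.38]
wrist_force: [-0.3, -0.2, -4.1]
width: 0.0138
time: 17.9
tool_pos: [0.5839, -0.0455, 0.0984]
ee_rot: [3.139, -0.0, 1.379]
wrist_force: [0.1, 0.2, -3.9]
width: 0.0138
shift [  1.4  -0.8 -47.6] jaw 79.0 turn z 0.03727561793100165 q6 -1.55
```

View pics/w4.png

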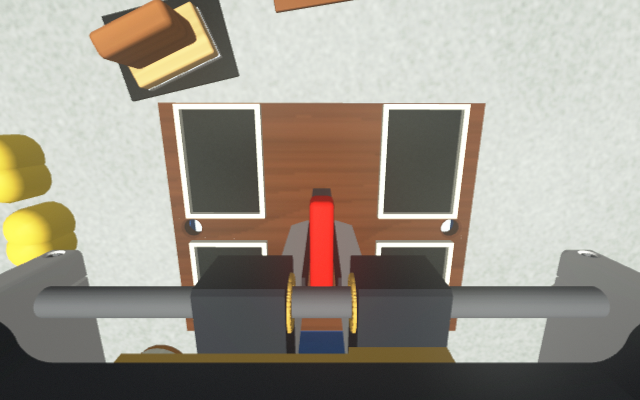

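The plate hovers square over the fixture and the holes at (194,227) and (449,227) show darkness beneath. I'll lower it while reading the force.

```bash
python3 -m jog '[[[0,0,0],[0,0,5],1],[[0,0,0],[0,0,8],1],[[0,0,0],[0,0,8],1]]';  python3 -m jog '[[[0,0,0],[0,0,2],1],[[0,0,0],[0,0,3],1],[[0,0,0],[0,0,3],1]]'; python3 -m jog '[[[0,0,0],[0,0,2],1],[[0,0,0],[0,0,3],1],[[0,0,0],[0,0,3],1]]'
```

```text
time: 18.3
tool_pos: [0.5823, -0.0455, 0.0878]
ee_rot: [-3.14, 0.0, 1.379]
wrist_force: [0.5, 0.2, -4.5]
width: 0.0139
time: 18.6
tool_pos: [0.5828, -0.0455, 0.0856]
ee_rot: [-3.141, 0.0, 1.379]
wrist_force: [0.0, -0.1, -3.9]
width: 0.0138
time: 18.9
tool_pos: [0.5828, -0.0453, 0.0826]
ee_rot: [-3.141, -0.0, 1.379]
wrist_force: [-0.4, 0.5, -4.3]
width: 0.0138
```

```bash
python3 -m jog '[[[0,0,0],[0,0,1],1],[[0,0,0],[0,0,2],1],[[0,0,0],[0,0,2],1]]'; python3 -c "
from h import *
o=robot.get_obs();print(o['wrist_torque'])"
```

```text
time: 19.2
tool_pos: [0.5829, -0.0453, 0.0807]
ee_rot: [-3.141, -0.0, 1.379]
wrist_force: [-1.4, 0.8, -4.0]
width: 0.0139
[ 0.32544497 -0.06734825 -0.00510084]
```

```bash
python3 -m jog '[[[0,0,0],[0,0,2],1],[[0,0,0],[0,0,4],1],[[0,0,0],[0,0,4],1]]';python3 -m jog '[[[0,0,0],[0,0,2],1],[[0,0,0],[0,0,4],1],[[0,0,0],[0,0,4],1]]'; python3 -m jog '[[[0,0,0],[0,0,2],1],[[0,0,0],[0,0,4],1],[[0,0,0],[0,0,4],1]]'
```

```text
time: 19.5
tool_pos: [0.5828, -0.0453, 0.0763]
ee_rot: [-3.141, -0.0, 1.379]
wrist_force: [-0.4, 1.7, -4.1]
width: 0.0138
time: 19.8
tool_pos: [0.5828, -0.0453, 0.0724]
ee_rot: [-3.141, -0.0, 1.379]
wrist_force: [-0.3, 2.8, -3.8]
width: 0.014
time: 20.1
tool_pos: [0.5829, -0.0453, 0.0684]
ee_rot: [-3.141, -0.0, 1.379]
wrist_force: [-0.7, 2.5, -4.6]
width: 0.0138
```

```bash
python3 -m jog '[[[0,0,0],[0,0,2],1],[[0,0,0],[0,0,2],1]]';python3 -m jog '[[[0,0,0],[0,0,1],1],[[0,0,0],[0,0,1],1]]';python3 -m jog '[[[0,0,0],[0,0,1.5],1],[[0,0,0],[0,0,1.5],1]]'
```

```text
time: 20.3
tool_pos: [0.5829, -0.0454, 0.0665]
ee_rot: [-3.141, -0.0, 1.379]
wrist_force: [-0.4, 2.6, -3.8]
width: 0.0139
time: 20.5
tool_pos: [0.5829, -0.0453, 0.0659]
ee_rot: [-3.141, -0.0, 1.379]
wrist_force: [-1.6, 3.5, -2.6]
width: 0.0135
time: 20.7
tool_pos: [0.5829, -0.0453, 0.0657]
ee_rot: [3.141, -0.0, 1.379]
wrist_force: [-4.5, 2.7, 1.9]
width: 0.014
```

```bash
python3 -m jog '[[[0,0,0],[0,0,-0.5],1],[[0,0,0],[0,0,-0.5],0],[[0,0,0],[0,0,-0.5],0],[[0,0,0],[0,0,-0.5],0],[[0,0,0],[0,0,-0.5],0]]';python3 -m jog '[[[0,0,0],[0,0,-20],0],[[0,0,0],[0,0,-50],0],[[0,0,0],[0,0,-90],0],[[0,0,0],[0,0,-120],0],[[0,0,0],[0,0,-120],0]]'
cat > cast.py <<'E'
from m import *
def castings():
    im,d,p=snap('top');w=cloud(d,p)
    hsv=cv2.cvtColor(im,cv2.COLOR_RGB2HSV);H,S,V=[hsv[:,:,i].astype(int) for i in range(3)]
    yel=(H>18)&(H<35)&(S>90)&(V>60)&(w[:,:,2]>.014);yel[:,:388]=0;yel[:,490:]=0
    n,l,st,ct=cv2.connectedComponentsWithStats(yel.astype(np.uint8))
    for i in range(1,n):
        if st[i,4]<40: continue
        P=w[l==i];P=P[P[:,2]>.012][:,:2];c=P.mean(0);ev,E=np.linalg.eigh(np.cov(P.T));a=np.degrees(np.arctan2(E[1,1],E[0,1]))
        rect(w,l==i,'casting',zr=(.014,.05));print('   px',ct[i].round(),'n',st[i,4],'pca',(c*1000).round(1),'ang',round((a+90)%180-90,1))
    return im,w
E
python3 -c "
from cast import *
castings()"
```

```text
time: 21.2
tool_pos: [0.5835, -0.0461, 0.0653]
ee_rot: [3.14, 0.001, 1.379]
wrist_force: [-0.6, 0.5, -1.0]
width: 0.0421
time: 21.7
tool_pos: [0.586, -0.0463, 0.1914]
ee_rot: [3.13, 0.0, 1.379]
wrist_force: [0.1, -0.3, 0.4]
width: 0.0469
casting c [ 562.9 -315.7] size [57.5 36.6] long-axis deg -16.8 zmed 36.5 n 222
   px [415. 182.] n 222 pca [ 562.5 -313. ] ang -20.0
casting c [ 532.9 -423.1] size [58.2 35.1] long-axis deg -30.2 zmed 36.5 n 228
   px [451. 193.] n 228 pca [ 532.7 -420.5] ang -31.2
casting c [ 497.3 -315.9] size [56.5 37.2] long-axis deg -9.1 zmed 36.5 n 227
   px [415. 204.] n 227 pca [ 497.3 -314.1] ang -7.2
```

```bash
python3 -c "
from h import *
go(.563,-.317,.12,72)"
```

```text
shift [-270.1   29.9   68.4] jaw 79.0 turn z 7.015126454461452 q6 -1.55
```

```bash
python3 -m jog '[[[0,0,0],[-45,5,0],-0.4],[[0,0,0],[-90,10,0],-0.4],[[0,0,2],[-135,15,0],-0.4],[[0,0,4],[-180,20,10],-0.4],[[0,0,6],[-225,25,30],-0.4]]';python3 -m jog '[[[0,0,1],[-42,4,30],-0.4],[[0,0,1],[-45,4,38],-0.4],[[0,0,1],[-45,4,38],-0.4],[[0,0,1],[-45,4,38],-0.4]]'
python3 - <<'E'
from m import *
im,d,p=snap('wrist','w5');w=cloud(d,p)
hsv=cv2.cvtColor(im,cv2.COLOR_RGB2HSV);H,S,V=[hsv[:,:,i].astype(int) for i in range(3)]
yel=(H>18)&(H<35)&(S>90)&(V>60)&(w[:,:,2]>.02)&(w[:,:,2]<.045);yel[255:]=0
n,l,st,ct=cv2.connectedComponentsWithStats(yel.astype(np.uint8))
for i in range(1,n):
    if st[i,4]>200: print(st[i]);rect(w,l==i,'c',zr=(.02,.045))
go(.563,-.317,.010,72)
im,d,p=snap('top');w=cloud(d,p)
hsv=cv2.cvtColor(im,cv2.COLOR_RGB2HSV);H,S,V=[hsv[:,:,i].astype(int) for i in range(3)]
b=np.zeros(d.shape,bool);b[120:212,275:380]=1
rect(w,b&(np.abs(w[:,:,2]-.051)<.006)&(H<25)&(S>70),'plate')
rect(w,b&(w[:,:,2]>.082),'bar')
cv2.imwrite('pics/c5.png',cv2.resize(im[105:250,270:470,::-1],None,fx=4,fy=4,interpolation=2))
E
```

```text
time: 22.25
tool_pos: [0.5645, -0.2732, 0.1543]
ee_rot: [3.14, 0.001, 1.273]
wrist_force: [0.6, -0.6, -0.2]
width: 0.0658
time: 22.65
tool_pos: [0.5555, -0.3142, 0.1163]
ee_rot: [-3.141, -0.001, 1.258]
wrist_force: [0.9, -0.2, 0.6]
width: 0.0657
[ 423    0   94   45 1454]
c c [ 446.  -149.7] size [76.8 33.6] long-axis deg 71.9 zmed 22.4 n 1454
[ 276  111   47   65 2343]
c c [ 498.4 -316.7] size [58.6 39.1] long-axis deg -5.9 zmed 36.0 n 2343
[ 303  179   41   60 2025]
c c [ 563.3 -315.3] size [58.  38.2] long-axis deg -18.6 zmed 35.9 n 2025
[ 186  184   45   59 2130]
c c [ 533.1 -421.9] size [56.6 38.2] long-axis deg -31.6 zmed 35.4 n 2130
shift [ -0.7   7.3 107.6] jaw 72.1 turn z 0.12257587588065633 q6 -1.86
plate c [582.1 -46.8] size [203.5 164.5] long-axis deg 78.8 zmed 49.9 n 1615
bar c [581.  -46.8] size [60.  13.8] long-axis deg -10.4 zmed 89.4 n 108
```

View pics/c5.png

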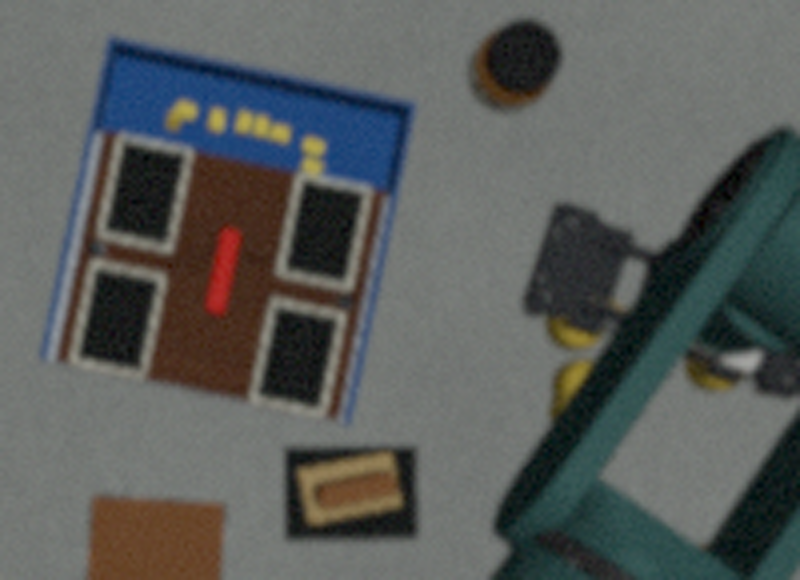

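The plate lies flush (top at 49.9 mm, bar at 89.4 mm), the scraper stands on the mat and the chips are in the tray. Next is casting A.

```bash
python3 -m jog '[[[0,0,0],[0,7.5,30],-0.4],[[0,0,0],[0,7.5,65],-0.4],[[0,0,0],[0,7.5,98],-0.4],[[0,0,0],[0,7.5,107],-0.4],[[0,0,0],[0,7.5,107],-0.4]]';python3 -m jog '[[[0,0,0],[0,0,0],1],[[0,0,0],[0,0,0],1],[[0,0,0],[0,0,0],1],[[0,0,0],[0,0,0],1],[[0,0,0],[0,0,0],1]]';python3 -m jog '[[[0,0,0],[0,0,0],1],[[0,0,0],[0,0,-30],1],[[0,0,0],[0,0,-80],1],[[0,0,0],[0,0,-125],1],[[0,0,0],[0,0,-125],1]]';python3 -c "
from h import *
go(.6151,-.1197,.135,79)"
```

```text
time: 23.25
tool_pos: [0.5624, -0.3162, 0.0092]
ee_rot: [-3.14, -0.001, 1.259]
wrist_force: [0.1, -0.1, 0.6]
width: 0.066
time: 23.75
tool_pos: [0.5635, -0.3181, 0.0118]
ee_rot: [3.139, 0.0, 1.257]
wrist_force: [0.6, 1.3, 5.4]
width: 0.0388
time: 24.25
tool_pos: [0.566, -0.3204, 0.1441]
ee_rot: [3.127, 0.005, 1.257]
wrist_force: [1.2, -0.8, 0.7]
width: 0.0391
shift [206.1 -15.4   7.8] jaw 72.0 turn z -6.991084226745784 q6 -1.86
```

```bash
python3 -m jog '[[[0,0,-2],[42,-3,0],1],[[0,0,-4],[84,-6,0],1],[[0,0,-6],[126,-9,0],1],[[0,0,-7],[168,-12,0],1],[[0,0,-7],[206,-15.4,0],1]]';python3 -m jog '[[[0,0,0],[0,0,0],1],[[0,0,0],[0,0,0],1],[[0,0,0],[0,0,0],1]]';python3 - <<'E'
from h import *
go(.6151,-.1197,.061,79)
im,d,p=snap('wrist','w6')
E
```

```text
time: 24.75
tool_pos: [0.611, -0.1152, 0.1334]
ee_rot: [-3.14, 0.0, 1.38]
wrist_force: [0.8, 0.4, -1.3]
width: 0.0386
time: 25.05
tool_pos: [0.6109, -0.118, 0.1341]
ee_rot: [-3.14, 0.001, 1.378]
wrist_force: [-0.1, 0.4, -1.5]
width: 0.0385
shift [-0.8  4.5 73.1] jaw 79.0 turn z -0.03794461634035429 q6 -1.66
```

View pics/w6.png

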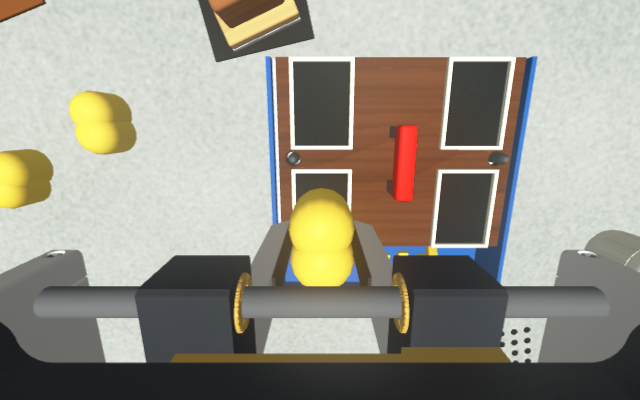

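The casting is held straight above its nest at px (322,195). I'm lowering it.

```bash
python3 -m jog '[[[0,0,0],[-0.8,4.5,25],1],[[0,0,0],[-0.8,4.5,50],1],[[0,0,0],[-0.8,4.5,64],1],[[0,0,0],[-0.8,4.5,69],1],[[0,0,0],[-0.8,4.5,69],1]]';python3 -m jog '[[[0,0,0],[0,0,2],1],[[0,0,0],[0,0,3],1],[[0,0,0],[0,0,3],1]]'; python3 -m jog '[[[0,0,0],[0,0,1.5],1],[[0,0,0],[0,0,1.5],1]]'
```

```text
time: 25.6
tool_pos: [0.6152, -0.1193, 0.0652]
ee_rot: [-3.14, 0.0, 1.378]
wrist_force: [0.1, -0.0, -1.2]
width: 0.0387
time: 25.9
tool_pos: [0.6162, -0.1187, 0.0638]
ee_rot: [3.14, 0.0, 1.379]
wrist_force: [0.7, -1.2, -0.5]
width: 0.0387
time: 26.1
tool_pos: [0.616, -0.1186, 0.0618]
ee_rot: [3.141, 0.0, 1.379]
wrist_force: [0.3, -0.2, 0.5]
width: 0.0389
```

```bash
python3 -m jog '[[[0,0,0],[0,0,1.5],1],[[0,0,0],[0,0,1.5],1]]'; python3 -m jog '[[[0,0,0],[0,0,0],-0.4],[[0,0,0],[0,0,0],-0.4],[[0,0,0],[0,0,0],-0.4],[[0,0,0],[0,0,-10],-0.4],[[0,0,0],[0,0,-40],-0.4]]';python3 -m jog '[[[0,0,0],[0,0,-30],-0.4],[[0,0,0],[0,0,-60],-0.4],[[0,0,0],[0,0,-60],-0.4]]';python3 -c "
from cast import *
go(.533,-.4225,.125,58.5)
im,w=castings()"
```

```text
time: 26.3
tool_pos: [0.616, -0.1187, 0.0617]
ee_rot: [3.14, 0.0, 1.379]
wrist_force: [-2.0, 0.8, 5.4]
width: 0.0385
time: 26.8
tool_pos: [0.6132, -0.1179, 0.0965]
ee_rot: [-3.133, -0.001, 1.379]
wrist_force: [0.4, 0.2, -1.1]
width: 0.0656
time: 27.1
tool_pos: [0.6186, -0.1194, 0.1667]
ee_rot: [3.13, 0.001, 1.379]
wrist_force: [1.2, 0.7, 1.0]
width: 0.0654
shift [-313.8  -26.8   41.8] jaw 79.0 turn z 20.52794378059771 q6 -1.66
casting c [ 533.3 -422.3] size [57.9 36.2] long-axis deg -26.9 zmed 36.6 n 232
   px [451. 193.] n 232 pca [ 532.7 -420.2] ang -32.4
casting c [ 497.9 -316. ] size [55.2 36.5] long-axis deg -7.7 zmed 37.1 n 227
   px [415. 204.] n 227 pca [ 497.2 -313.9] ang -8.5
```

```bash
python3 -c "
from h import *
go(.498,-.3165,.12,83)"
```

```text
shift [-216.5  -79.9   43.2] jaw 79.0 turn z -3.9716931778204696 q6 -1.66
```

```bash
python3 -m jog '[[[0,0,0],[-42,-15,0],-0.4],[[0,0,-1],[-84,-30,0],-0.4],[[0,0,-2],[-126,-45,10],-0.4],[[0,0,-3],[-168,-60,25],-0.4],[[0,0,-4],[-210,-78,43],-0.4]]';python3 -m jog '[[[0,0,0],[-5,-1,0],-0.4],[[0,0,0],[-5,-1,0],-0.4],[[0,0,0],[-5,-1,0],-0.4]]';python3 -c "
from h import *
go(.498,-.3165,.0105,83)"
```

```text
time: 27.65
tool_pos: [0.4978, -0.3109, 0.1151]
ee_rot: [-3.141, -0.001, 1.45]
wrist_force: [0.1, -0.7, 0.6]
width: 0.0662
time: 27.95
tool_pos: [0.498, -0.3139, 0.1165]
ee_rot: [-3.141, -0.001, 1.45]
wrist_force: [0.0, -0.1, 0.0]
width: 0.0656
shift [ -2.7   0.3 106. ] jaw 83.1 turn z 0.052622296116240364 q6 -2.11
```

```bash
python3 -m jog '[[[0,0,0],[-2.7,0,30],-0.4],[[0,0,0],[-2.7,0,65],-0.4],[[0,0,0],[-2.7,0,98],-0.4],[[0,0,0],[-2.7,0,105.5],-0.4],[[0,0,0],[-2.7,0,105.5],-0.4]]';python3 -m jog '[[[0,0,0],[0,0,0],1],[[0,0,0],[0,0,0],1],[[0,0,0],[0,0,0],1],[[0,0,0],[0,0,0],1],[[0,0,0],[0,0,0],1]]';python3 -m jog '[[[0,0,0],[0,0,0],1],[[0,0,0],[0,0,-30],1],[[0,0,0],[0,0,-80],1],[[0,0,0],[0,0,-125],1],[[0,0,0],[0,0,-125],1]]';python3 -c "
from h import *
go(.5237,-.1019,.135,79)"
```

```text
time: 28.45
tool_pos: [0.4974, -0.3157, 0.0104]
ee_rot: [-3.14, -0.001, 1.451]
wrist_force: [-0.6, -0.5, 1.0]
width: 0.0657
time: 28.95
tool_pos: [0.4981, -0.3179, 0.013]
ee_rot: [3.139, 0.001, 1.449]
wrist_force: [0.5, 1.8, 4.5]
width: 0.0388
time: 29.45
tool_pos: [0.5006, -0.3204, 0.145]
ee_rot: [3.129, 0.008, 1.449]
wrist_force: [0.1, -0.2, -0.5]
width: 0.0386
shift [219.7  -3.7   8.1] jaw 83.0 turn z 4.010492311285091 q6 -2.11
```

```bash
python3 -m jog '[[[0,0,1],[44,-1,0],1],[[0,0,2],[88,-2,0],1],[[0,0,3],[132,-2,0],1],[[0,0,4],[176,-3,0],1],[[0,0,4],[218,-3.7,0],1]]';python3 -m jog '[[[0,0,0],[0,0,0],1],[[0,0,0],[0,0,0],1],[[0,0,0],[0,0,0],1]]';python3 - <<'E'
from h import *
go(.5237,-.1019,.062,79)
E
```

```text
time: 29.95
tool_pos: [0.5193, -0.0988, 0.1351]
ee_rot: [-3.14, -0.0, 1.379]
wrist_force: [0.6, -1.0, -1.2]
width: 0.0385
time: 30.25
tool_pos: [0.5197, -0.1016, 0.1357]
ee_rot: [-3.141, 0.001, 1.378]
wrist_force: [-0.1, -0.5, -0.7]
width: 0.0389
shift [ 0.5  4.1 73.7] jaw 79.0 turn z -0.03136727514728932 q6 -1.68
```

```bash
python3 -m jog '[[[0,0,0],[0.5,4,25],1],[[0,0,0],[0.5,4,50],1],[[0,0,0],[0.5,4,64],1],[[0,0,0],[0.5,4,69],1],[[0,0,0],[0.5,4,69],1]]';python3 -m jog '[[[0,0,0],[0,0,2],1],[[0,0,0],[0,0,3.5],1],[[0,0,0],[0,0,3.5],1]]'; python3 -m jog '[[[0,0,0],[0,0,1.5],1],[[0,0,0],[0,0,1.5],1]]'
```

```text
time: 30.75
tool_pos: [0.5236, -0.1016, 0.0667]
ee_rot: [-3.14, 0.0, 1.378]
wrist_force: [-0.1, -0.6, -0.9]
width: 0.0387
time: 31.05
tool_pos: [0.5245, -0.1011, 0.0646]
ee_rot: [3.14, 0.0, 1.379]
wrist_force: [0.5, 0.3, -0.2]
width: 0.0383
time: 31.25
tool_pos: [0.5246, -0.101, 0.0631]
ee_rot: [3.14, 0.0, 1.379]
wrist_force: [-0.9, 0.3, 0.7]
width: 0.039
```

```bash
python3 -m jog '[[[0,0,0],[0,0,1.2],1],[[0,0,0],[0,0,1.2],1]]'; python3 -m jog '[[[0,0,0],[0,0,0],-0.4],[[0,0,0],[0,0,0],-0.4],[[0,0,0],[0,0,0],-0.4],[[0,0,0],[0,0,-10],-0.4],[[0,0,0],[0,0,-40],-0.4]]';python3 -m jog '[[[0,0,0],[0,0,-30],-0.4],[[0,0,0],[0,0,-60],-0.4],[[0,0,0],[0,0,-60],-0.4],[[0,0,0],[0,0,-60],-0.4]]';python3 -c "
from h import *
go(.533,-.4225,.125,58.5)"
```

```text
time: 31.45
tool_pos: [0.5246, -0.101, 0.063]
ee_rot: [3.14, 0.0, 1.379]
wrist_force: [-2.6, 1.3, 6.0]
width: 0.0387
time: 31.95
tool_pos: [0.5215, -0.1002, 0.0984]
ee_rot: [-3.134, -0.001, 1.379]
wrist_force: [0.4, -0.6, 0.6]
width: 0.0657
time: 32.35
tool_pos: [0.5244, -0.101, 0.162]
ee_rot: [3.14, 0.0, 1.379]
wrist_force: [-0.9, -0.2, -0.9]
width: 0.0655
shift [-314.    69.5   37.2] jaw 79.0 turn z 20.524147395922128 q6 -1.68
```

```bash
python3 -m jog '[[[0,0,3],[-45,10,0],-0.4],[[0,0,6],[-90,20,0],-0.4],[[0,0,9],[-135,30,0],-0.4],[[0,0,12],[-180,40,10],-0.4],[[0,0,15],[-225,50,20],-0.4]]';python3 -c "
from h import *
go(.533,-.4225,.115,58.5)"
```

```text
time: 32.85
tool_pos: [0.5293, -0.3325, 0.1388]
ee_rot: [-3.139, -0.001, 1.115]
wrist_force: [1.1, 0.3, -0.0]
width: 0.0659
shift [-79.2  43.   23.6] jaw 63.9 turn z 5.403650056291752 q6 -1.77
```

```bash
python3 -m jog '[[[0,0,3],[-38,21,12],-0.4],[[0,0,5.4],[-76,41,24],-0.4],[[0,0,5.4],[-76,41,24],-0.4],[[0,0,5.4],[-76,41,24],-0.4],[[0,0,5.4],[-76,41,24],-0.4]]';python3 - <<'E'
from m import *
go(.533,-.4225,.0105,58.5)
im,d,p=snap('wrist');w=cloud(d,p)
hsv=cv2.cvtColor(im,cv2.COLOR_RGB2HSV);H,S,V=[hsv[:,:,i].astype(int) for i in range(3)]
yel=(H>18)&(H<35)&(S>90)&(V>60)&(w[:,:,2]>.02)&(w[:,:,2]<.045);yel[255:]=0
n,l,st,ct=cv2.connectedComponentsWithStats(yel.astype(np.uint8))
for i in range(1,n):
    if st[i,4]>500: print(st[i]);rect(w,l==i,'c',zr=(.02,.045))
E
```

```text
time: 33.35
tool_pos: [0.5338, -0.4162, 0.1164]
ee_rot: [-3.14, -0.001, 1.024]
wrist_force: [-0.6, 0.3, -0.4]
width: 0.0661
shift [ -5.9   2.8 105.9] jaw 58.7 turn z 0.1899066583007425 q6 -1.77
[ 295  174   41   61 2054]
c c [ 533.1 -423.2] size [57.3 38.1] long-axis deg -30.6 zmed 35.8 n 2054
```

```bash
python3 -m jog '[[[0,0,0],[-6,2.5,30],-0.4],[[0,0,0],[-6,2.5,65],-0.4],[[0,0,0],[-6,2.5,98],-0.4],[[0,0,0],[-6,2.5,105.5],-0.4],[[0,0,0],[-6,2.5,105.5],-0.4]]';python3 -m jog '[[[0,0,0],[0,0,0],1],[[0,0,0],[0,0,0],1],[[0,0,0],[0,0,0],1],[[0,0,0],[0,0,0],1],[[0,0,0],[0,0,0],1]]';python3 -m jog '[[[0,0,0],[0,0,0],1],[[0,0,0],[0,0,-30],1],[[0,0,0],[0,0,-80],1],[[0,0,0],[0,0,-125],1],[[0,0,0],[0,0,-145],1]]';python3 -m jog '[[[0,0,0],[0,0,0],1],[[0,0,0],[0,0,0],1]]';python3 -c "
from h import *
go(.5489,.0277,.155,79)"
```

```text
time: 33.9
tool_pos: [0.5326, -0.4222, 0.0109]
ee_rot: [-3.139, -0.001, 1.025]
wrist_force: [-0.4, 1.0, -0.8]
width: 0.0655
time: 34.4
tool_pos: [0.5337, -0.4245, 0.0135]
ee_rot: [3.139, 0.0, 1.023]
wrist_force: [0.4, 1.8, 4.6]
width: 0.0389
time: 34.9
tool_pos: [0.5341, -0.4255, 0.1624]
ee_rot: [3.134, 0.002, 1.023]
wrist_force: [0.4, -0.5, -0.3]
width: 0.0386
time: 35.1
tool_pos: [0.5325, -0.4238, 0.1554]
ee_rot: [-3.14, -0.0, 1.023]
wrist_force: [0.8, -0.2, -1.0]
width: 0.0387
shift [ 394.  -221.1    0.8] jaw 58.6 turn z -20.387809392227496 q6 -1.78
```

```bash
python3 -m jog '[[[0,0,-2],[38,-21,0],1],[[0,0,-4],[78,-43,0],1],[[0,0,-6],[118,-65,0],1],[[0,0,-8],[158,-88,0],1],[[0,0,-10],[197,-110,0],1]]';python3 -c "
from h import *
go(.5489,.0277,.155,79)"
```

```text
time: 35.6
tool_pos: [0.5396, -0.196, 0.1525]
ee_rot: [-3.135, -0.001, 1.199]
wrist_force: [1.7, -0.2, -0.6]
width: 0.0388
shift [211.8 -72.6  -1.9] jaw 68.7 turn z -10.310172104307568 q6 -1.65
```

```bash
python3 -m jog '[[[0,0,-2],[40,-14,0],1],[[0,0,-4],[82,-28,0],1],[[0,0,-6],[124,-42,0],1],[[0,0,-8],[166,-57,0],1],[[0,0,-10.2],[208,-72,0],1]]';python3 -m jog '[[[0,0,0],[0,0,0],1],[[0,0,0],[0,0,0],1],[[0,0,0],[0,0,0],1]]';python3 -c "
from h import *
go(.5489,.0277,.064,79)
snap('wrist','w7')"
```

```text
time: 36.1
tool_pos: [0.5482, 0.0232, 0.1528]
ee_rot: [-3.135, 0.001, 1.377]
wrist_force: [0.3, -0.1, -1.0]
width: 0.0385
time: 36.4
tool_pos: [0.5493, 0.0205, 0.1545]
ee_rot: [-3.138, 0.001, 1.375]
wrist_force: [-0.3, -0.4, -0.6]
width: 0.0387
shift [ 7.  -1.5 90.5] jaw 78.8 turn z -0.23318596565573557 q6 -1.44
```

View pics/w7.png

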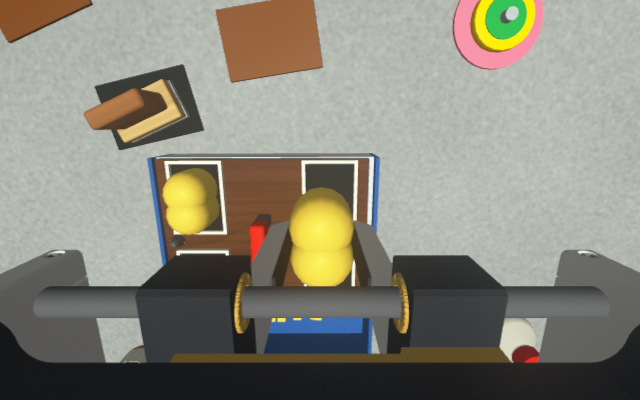

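Casting C sits in its nest (190,200) and the last casting is held over its own nest (322,240).

```bash
python3 -m jog '[[[0,0,0],[7,-1.5,25],1],[[0,0,0],[7,-1.5,50],1],[[0,0,0],[7,-1.5,74],1],[[0,0,0],[7,-1.5,80],1],[[0,0,0],[7,-1.5,80],1]]';python3 -m jog '[[[0,0,0],[0,0,0],1],[[0,0,0],[0,0,0],1]]';python3 -c "
from h import *
go(.5489,.0277,.0635,79)"
```

```text
time: 36.95
tool_pos: [0.5492, 0.0274, 0.0753]
ee_rot: [-3.138, 0.001, 1.374]
wrist_force: [-0.0, -0.2, -0.9]
width: 0.0387
time: 37.15
tool_pos: [0.5514, 0.0281, 0.0785]
ee_rot: [3.138, -0.0, 1.375]
wrist_force: [-0.1, 0.0, -0.4]
width: 0.0384
shift [-0.9 -2.4 15. ] jaw 78.8 turn z -0.21070024058721515 q6 -1.43
```

```bash
python3 -m jog '[[[0,0,0],[-0.5,-1.5,5],1],[[0,0,0],[-0.5,-1.5,10],1],[[0,0,0],[-0.5,-1.5,12],1],[[0,0,0],[-0.5,-1.5,12],1]]';python3 -m jog '[[[0,0,0],[0,0,1.5],1],[[0,0,0],[0,0,1.5],1]]'; python3 -m jog '[[[0,0,0],[0,0,1.5],1],[[0,0,0],[0,0,1.5],1]]'
```

```text
time: 37.55
tool_pos: [0.5481, 0.0284, 0.064]
ee_rot: [-3.14, 0.0, 1.376]
wrist_force: [-0.2, 0.3, -1.3]
width: 0.0387
time: 37.75
tool_pos: [0.5487, 0.0284, 0.0635]
ee_rot: [3.141, 0.0, 1.376]
wrist_force: [-0.5, -0.7, 1.3]
width: 0.0384
time: 37.95
tool_pos: [0.5488, 0.0284, 0.0635]
ee_rot: [3.141, -0.0, 1.376]
wrist_force: [-3.4, 0.9, 7.6]
width: 0.0386
```

Seated, by contact at the expected height. I'll release, rise and back off to check.

```bash
python3 -m jog '[[[0,0,0],[0,0,0],-0.4],[[0,0,0],[0,0,0],-0.4],[[0,0,0],[0,0,0],-0.4],[[0,0,0],[0,0,-10],-0.4],[[0,0,0],[0,0,-50],-0.4]]';python3 -m jog '[[[0,0,0],[0,0,-40],-0.4],[[0,0,0],[0,0,-80],-0.4],[[0,0,0],[0,-45,-110],-0.4],[[0,0,0],[0,-90,-130],-0.4],[[0,0,0],[0,-130,-130],-0.4]]';python3 -m jog '[[[0,0,0],[40,-20,0],-0.4],[[0,0,0],[80,-40,0],-0.4],[[0,0,0],[120,-60,0],-0.4],[[0,0,0],[160,-60,0],-0.4],[[0,0,0],[200,-60,0],-0.4]]'
python3 - <<'E'
from m import *
im2,d2,p2=snap('scene');im,d,p=snap('top');w=cloud(d,p)
hsv=cv2.cvtColor(im,cv2.COLOR_RGB2HSV);H,S,V=[hsv[:,:,i].astype(int) for i in range(3)]
b=np.zeros(d.shape,bool);b[120:212,275:380]=1
rect(w,b&(np.abs(w[:,:,2]-.051)<.006)&(H<25)&(S>70),'plate')
yel=b&(H>18)&(H<35)&(S>90)&(w[:,:,2]>.06)
n,l,st,ct=cv2.connectedComponentsWithStats(yel.astype(np.uint8))
for i in range(1,n):
    if st[i,4]>40: rect(w,l==i,'casting');print(np.nanmax(w[l==i][:,2]).round(4))
b[:]=0;b[210:245,335:380]=1;rect(w,b&(w[:,:,2]>.05),'scr handle')
a=cv2.resize(im2[160:320,190:490],None,fx=2.1,fy=2.1);c=cv2.resize(im[100:250,160:430],None,fx=1.7,fy=1.7)
f=lambda i:cv2.copyMakeBorder(i,0,0,0,max(0,640-i.shape[1]),cv2.BORDER_CONSTANT)
cv2.imwrite('pics/c8.png',np.vstack([f(a),f(c)])[:600,:,::-1])
E
```

```text
time: 38.45
tool_pos: [0.545, 0.0285, 0.1072]
ee_rot: [-3.13, 0.002, 1.376]
wrist_force: [0.5, -0.3, -0.6]
width: 0.0656
time: 38.95
tool_pos: [0.4213, 0.0538, 0.246]
ee_rot: [3.134, -0.001, 1.375]
wrist_force: [-0.2, -0.2, 0.5]
width: 0.0659
time: 39.45
tool_pos: [0.4006, 0.2632, 0.243]
ee_rot: [3.139, -0.001, 1.377]
wrist_force: [1.2, 0.1, -0.9]
width: 0.0658
plate c [582.1 -46.9] size [203.9 165.3] long-axis deg 79.0 zmed 49.9 n 1688
casting c [ 613.6 -119.5] size [57.9 38.3] long-axis deg -8.7 zmed 86.7 n 255
0.0943
casting c [546.9  26.6] size [57.5 38.1] long-axis deg -8.0 zmed 86.3 n 252
0.0934
casting c [ 523.  -101.4] size [58.3 38.5] long-axis deg -12.7 zmed 86.3 n 253
0.0958
scr handle c [ 441.  -147.9] size [65.4 51.6] long-axis deg -17.0 zmed 67.1 n 132
```

View pics/c8.png

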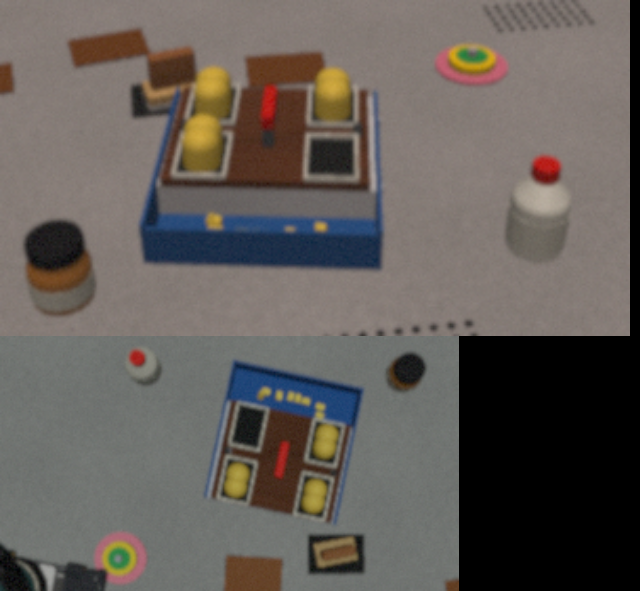

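All three castings lie flat in the nests, the plate is flush, the chips are in the tray and the scraper stands on its mat. The disc, jar and bottle look undisturbed. I'm handing the job in.

```bash
python3 -c "
from bench import close_job
print(close_job())"
```

```text
the job is handed in; nothing more can be done
None
```

The job is done and handed in at about 39.5 s on the robot's clock.

- **Wiping:** I wiped the face with the scraper in three strokes. The pictures show a clean face and the chips in the tray. I counted eight at the start but did not count them one by one in the tray.
- **Scraper:** It stands upright on the black mat, with its handle top at about 67 mm as at the start. I had to put it down before fitting the plate, because the gripper holds one thing at a time. The last automatic outline of its handle came out oversized because of stray points, but the pictures show it upright.
- **Plate:** It went over both dowels without catching. Its top measures 49.9 mm, as it should when flush.
- **Castings:** All three are in nests of their own. They measure the same height above the plate as they did above the bench (about 36.5 mm), so they lie flat. One was knocked aside during the run, so I measured it again before picking it up.
- **Left in place:** The sanding disc, jar and bottle were not touched and look unmoved in the last pictures. I did not measure their positions.

The highest wrist force I saw was about 40 N, for a moment as the scraper touched down for the second stroke.

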